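# Load the entryway torch and hold its tail cap at the test mark

## Robot

A 6-joint arm with a two-finger parallel gripper is mounted at the origin on the work surface. World frame = base frame: x ahead of the robot, y to its left, z up, the work surface at z = 0. Lengths are in m, angles in rad, forces in N, time in s.
With the tool pointing down it reaches from about 0.35 to 0.725 m from the base axis. Payload 4.3 kg.
Tool frame: the origin (TCP) lies at the very end of the fingers, on their centre line; the grasp point (between the pads) lies 19 mm behind it; z points along the fingers, y is the line along which they close (so a half turn about z gives the same grasp; the last joint's range is limited). The gripper opens to 85 mm and grips with 20 to 120 N. Pads are 22 mm wide; open, the fingers measure 114 mm over their backs; the gripper's body (76 mm by 85 mm) begins 54 mm behind the grasp point. The pads swing forward as they close: fully open they stand 13 mm farther back than shut.
Start: joints at [1.193, 0.377, 0.081, 1.274, 0, 1.46], TCP at [0.152, 0.555, 0.231] pointing down, gripper open.
Joint ranges: [-2.72, 2.72], [-0.84, 1.66], [-1.02, 1.22], [-1.77, 2.12], [-1.37, 1.28], [-3.14, 3.14]. Speed limits (rad/s): [2.57, 2.57, 3.14, 3.14, 3.14, 3.14].

## Interface

Orientations are given as [roll, pitch, yaw] about the fixed x, y, z axes, in that order (R = Rz(yaw) Ry(pitch) Rx(roll)).
In Python, from workcell import r gives the robot as it stands.
- The arm moves only by the shell command python3 -m creep 'ROWS' [OPENING] [FORCE]. ROWS is JSON, a list of rows, each an object with "linear": the shift along the world's x, y, z each as a share of 100 cm, from -1 to 1, a list of three; "roll": the turn about the world's z as a share of pi/2 rad, from -1 to 1. A call has 1 to 20 rows; each row shifts and turns the commanded pose from where the row before left it; what a row does not reach is not made up. A row lasts 1/8 s, in which the tool goes at most 62.5 mm and 10.7 degrees, less where a joint would pass 70% of its speed; a pose out of reach is approached as far as the arm can. A call with a number of a shift or a turn outside -1 to 1 is refused whole. A call with a gripper value outside its range is refused whole. OPENING is the closure, from 0 (fully open) to 1 (shut), set as the call begins (- or left out, the last holds). The fingers move at their own pace and stop on an object; FORCE is the grip in N (left out, the last holds). Time passes only in rows, so rows that do not move let the fingers close. It gives the time, the measured TCP pose, the force, the opening and the grip force at its end, in the units of the state.
- r.state(): the state, without advancing time (a new reading comes with each control period).
- r.get_image(name): name is "scene" or "top" or "wrist"; returns a dict with "image" (420x560x3 uint8, red, green, blue), "fx", "fy", "cx", "cy" (pixels), "camera_from_world" (4x4, takes a point from world to camera coordinates). Camera axes: x right, y up, looking along -z (the intrinsics and any distortion apply to the point x, -y, -z); pixel columns grow to the right and rows downward; lengths in m; the calibration is good to about 2 mm. The wrist camera is an equidistant fisheye: a pixel r from the principal point sees the ray r / f radians off the axis. A picture is of the moment at which its call begins. There is no depth.
- r.job_done(): hands the job in; it is judged then, once.
Trained networks look in a picture, given as the dict that the camera call returned (one of the last four; its "shot" number tells which), for a name from the list of things; names that differ only in an ending like _2 or _b are one class to them, and where a whole thing is asked for, a point or a joint stands for the part that bears it (a point fixed in the world has none). Each returns a list of dicts, best first, with "p" (0 to 1); they miss things now and then, are a little off and sometimes report something else, mostly with a low value. They report only what shows in the picture. A call takes as long as a camera call.
- r.masks_of(picture, label): "pixels" (420x560 bool, what is visible of it) and "bbox" ([left, top, width, height] in pixels, round what is visible of it).
- r.pinpoint(picture, label): "pixel" ([column, row] in pixels: a listed point, or the origin of a listed thing).
The state is a dict: "t": time; "qpos": joint angles; "dq": joint speeds; "effort": joint torques, N m; "tcp_pos": TCP position; "ee_rot": TCP orientation; "force": force on the tool from outside, world axes, zero at the start; "ft_torque": the same for the moment, N m; "opening": opening from 0.0 (shut) to 1.0 (fully open); "gripper_force": force on a finger pad.
Only numpy, scipy, OpenCV 4.12 (cv2) and the standard library are available. Lean on these libraries where they do the work, as an engineer would, in place of code of your own. Each camera call takes 0.05 s, during which the arm holds its last target. There are 200 camera calls.

## Task

The torch on the console needs its fresh cell: lower the green and copper cell into the open barrel, button end up, then push the tail cap on over the two bayonet pins and turn it clockwise halfway to the lock, to the middle of the green test band, where the torch lights. The cap is sprung back, so finish while still gripping it there and pressed home on the pins, and do not let it turn on into the lock. Leave the old grey cell and everything else on the console where it is.

Things in the scene. Friction and masses are not known exactly. Their poses are not given: they have to be found in the camera images.
- torch: aluminium torch head down in a round black cradle, fixed: it cannot move or turn. Origin under the cradle's centre on the console, z up along the torch's axis, pins on its +x and -x sides. Cradle 108 mm across, head 76 mm up to height 46 mm, barrel 44 mm up to 83 mm, steel neck 36 mm up to the open rim at 110 mm. Torch and cap are both alike when turned by half a turn.
- torch_mouth (a point): centre of the torch's open rim, 110 mm above the console, axes as the torch's. The bore is 30 mm wide and goes 45 mm down to a sprung contact pad; the cell slides down it by its own weight when let go part-way in, and comes to rest with its top about 4 mm above the rim.
- torch_pin (a point): one of the two brass bayonet pins on the neck, the one on the torch's +x side (the other is opposite): 7 mm wide, heights 101 to 106 mm, sticking out to 22 mm from the axis; the point is the pin's centre. A white line on the flat shoulder of the head, beside the barrel below, shows its direction = put the cap on here.
- test_mark (a point): middle of the green test band on the shoulder of the head, 46 mm up, 33 mm from the axis: 36 degrees clockwise (seen from above) of the +x pin's white line; the band spans 25 to 47 degrees. A red line at 72 degrees is the lock. The same marks repeat on the opposite side.
- cell_mid (a point): centre of the fresh cell, a C cell, green with a copper-coloured upper end, 26 mm across, 50 mm tall, about 70 g, standing button up on the console; the point is 25 mm above its underside, z up towards the button.
- cap_mid (a point): centre of the loose tail cap, a round aluminium cap 54 mm across, 32 mm tall, about 70 g, open side down on the console; the point is 16 mm above its lower edge, z up; it may be gripped from any side. A white line across its top and down both sides runs along its x: the mouths of the two slots in its skirt. Lines over the torch's white lines within 10 degrees: it goes on over the pins.
- cap_line (a point): outer end of the cap's white line on its +x side, 27 mm from its axis, 16 mm up. Going on, the cap meets the cell at lower edge 102 mm above the console, presses it against its spring (up to 9 N) and bottoms on the rim at 93 mm. Kept at 93 to 95 mm it turns clockwise, the pins over tracks that then hold it below 96 mm. At 72 degrees it clicks up 2.5 mm into the lock. Anticlockwise it is blocked.
- battery_spring (a joint): how far the cell pad at the bottom of the bore is pushed down, m: 0 free, about 0.001 with the cell resting on it, 0.0065 to 0.010 with the cell in and the cap on
- switch (a joint): turn of the sprung contact ring on the neck below the pins, rad: 0 at rest; the cap begins to push it after about 16 degrees of its clockwise turn, against 0.15 to 0.25 N m, and the ring turns the cap back if let go; about 0.35 at the middle of the test band, about 0.9 in the lock
- old_cell_mid (a point): bystander: the spent cell, all dull grey, same size, standing; the point is at its centre
- bowl: bystander: glazed blue ceramic key bowl, 150 mm across, 52 mm high, origin under its centre
- keys: bystander: steel key ring with two keys lying in the bowl
- fob: bystander: black plastic car fob, 68 x 37 x 15 mm, origin under its centre
- case: bystander: white plastic sunglasses case with closed flip-top lid, 68 x 160 x 50 mm (long along its y), origin under its centre
- sanitiser: bystander: clear pump bottle, 54 mm across, 148 mm high, origin under its centre

How it is judged:
On the way, in this order (a step that is already met when the one before it is completed fails the run):
1. the fresh cell stands button up in the bore on its sprung pad, let go (horizontal distance between cell_mid and torch_mouth below 0.005 m and height (world z) of cell_mid below 0.093 m and angle between cell_mid's own z axis and vertical below 0.2 rad and contact force between the fingers and cell below 0.1 N), for 0.2 s.
2. the cap is pushed down over the pins, its white lines near the torch's, the cell's spring pressed (horizontal distance between cap_mid and torch_mouth below 0.004 m and height (world z) of cap_mid below 0.1145 m and angle between cap_mid's own z axis and vertical below 0.1 rad and angle between the x axis of cap_mid and the x axis of torch, either way round below 0.36 rad and value of joint battery_spring above 0.005 m), for 0.1 s.
At the end, for the whole second after the job is handed in: the cell is in the bore, button up; the cap sits over the pins on the cell (lower edge at most 97.5 mm up, centred within 4 mm, upright), turned clockwise into the green band (25 to 47 degrees), pushing the contact ring, still, and gripped with at least 2 N (horizontal distance between cap_mid and torch_mouth below 0.004 m and height (world z) of cap_mid below 0.1135 m and angle between cap_mid's own z axis and vertical below 0.1 rad and angle between the x axis of cap_mid and the x axis of torch, either way round between 0.436 and 0.82 rad and value of joint switch between 0.1 and 0.62 rad and value of joint battery_spring above 0.005 m and horizontal distance between cell_mid and torch_mouth below 0.005 m and height (world z) of cell_mid below 0.093 m and angle between cell_mid's own z axis and vertical below 0.2 rad and contact force between the fingers and cap above 2 N and angular speed of cap below 0.1 rad/s); the arm keeps its last pose, push and grip.
It fails at once if the cap is turned past the test band into the lock (horizontal distance between cap_mid and torch_mouth below 0.01 m and height (world z) of cap_mid below 0.117 m and angle between the x axis of cap_mid and the x axis of torch, either way round above 1.1 rad).
It fails at once if the old cell, bowl, keys, fob, sunglasses case or bottle is moved by more than 25 mm (distance of any of old_cell_mid, bowl, keys, fob, case, sanitiser from where it was at the start of the episode above 0.025 m).
It also fails if it takes over 51 s, if anything falls off the work surface, if the arm or the gripper's body presses on something with over 40 N, if the wrist force passes 120 N, or if a joint passes its speed limit or range.

## Working session

There is one attempt and no reset: what is moved stays moved. The work goes in short steps, Python scripts to look and compute and a shell command to move; the robot and the scene stay as the last step left them, time stands still between calls to the robot, and variables do not carry over. Pictures are saved under pics/ and viewed, at most 10 in all, crops included, and the job is handed in when it is done.

```bash
mkdir -p pics; ls; cat > h.py <<'E'
import numpy as np, cv2
from workcell import r
from scipy.optimize import least_squares
def proj(P,X,fish=False):
    c=P["camera_from_world"]@np.r_[X,1]; x,y,z=c[0],-c[1],-c[2]
    if fish:
        h=np.hypot(x,y)+1e-12; th=np.arctan2(h,z); x,y=x/h*th,y/h*th
    else: x,y=x/z,y/z
    return np.array([P["fx"]*x+P["cx"],P["fy"]*y+P["cy"]])
def ray(P,px,fish=False):
    u=np.array([(px[0]-P["cx"])/P["fx"],(px[1]-P["cy"])/P["fy"]])
    if fish:
        th=np.linalg.norm(u)+1e-12; d=np.r_[u/th*np.sin(th),np.cos(th)]
    else: d=np.r_[u,1]
    T=np.linalg.inv(P["camera_from_world"]); d=T[:3,:3]@(d*[1,-1,-1])
    return T[:3,3],d/np.linalg.norm(d)
def atz(P,px,z,fish=False):
    o,d=ray(P,px,fish); return o+d*(z-o[2])/d[2]
def save(P,n,crop=None,s=1):
    im=P["image"][:,:,::-1]
    if crop: im=im[crop[1]:crop[3],crop[0]:crop[2]]
    cv2.imwrite("pics/"+n,cv2.resize(im,None,fx=s,fy=s,interpolation=cv2.INTER_CUBIC))
E
python3 - <<'E'
from h import *
np.set_printoptions(precision=4,suppress=True)
Z=dict(torch_mouth=.11,torch_pin=.1035,test_mark=.046,cell_mid=.025,cap_mid=.016,cap_line=.016,old_cell_mid=.025,bowl=0,fob=0,case=0,sanitiser=0)
ims=[]
for n in("top","scene"):
    P=r.get_image(n); ims.append(P["image"][:,:,::-1])
    for k,z in Z.items():
        for d in r.pinpoint(P,k)[:2 if k in("torch_pin","test_mark","cap_line") else 1]:
            print(n,k,round(d["p"],2),np.round(d["pixel"],1),atz(P,d["pixel"],z)[:2])
for n,i in zip("ts",ims): cv2.imwrite("pics/%s0.png"%n,i)
s=r.state(); print(s)
E
```

```text
pics
top torch_mouth 0.86 [266.5 217.6] [0.5677 0.055 ]
top torch_pin 0.62 [268.3 210.2] [0.5907 0.0497]
top torch_pin 0.44 [201.9 253.6] [0.4648 0.2459]
top test_mark 0.8 [275.5 212.7] [0.5911 0.029 ]
top cell_mid 0.59 [363.1 227.7] [ 0.5423 -0.2462]
top cap_mid 0.48 [201.7 255.1] [0.4643 0.2629]
top cap_line 0.81 [208.5 249.9] [0.4803 0.2418]
top cap_line 0.71 [238.3 164.4] [0.756  0.1484]
top bowl 0.73 [240.6 166.6] [0.7526 0.1424]
top fob 0.83 [154.4 237.8] [0.5223 0.4184]
top case 0.92 [343.6 164.2] [ 0.7556 -0.1966]
top sanitiser 0.69 [161.3 186.4] [0.69   0.4014]
scene torch_mouth 0.77 [297.7 194. ] [0.5764 0.0526]
scene torch_pin 0.87 [298.3 200.5] [0.5921 0.0552]
scene test_mark 0.59 [286.1 216.6] [0.5863 0.0277]
scene cell_mid 0.76 [186.6 204.7] [ 0.5439 -0.2312]
scene cap_mid 0.83 [378.5 201.5] [0.467  0.2642]
scene cap_line 0.67 [373.8 208.3] [0.4965 0.2495]
scene old_cell_mid 0.61 [ 97.4 232.2] [ 0.665  -0.4133]
scene bowl 0.49 [296.3 230.4] [0.5835 0.0539]
scene fob 0.52 [441.  225.2] [0.5261 0.419 ]
scene case 0.58 [173.3 277.8] [ 0.7621 -0.2056]
scene sanitiser 0.67 [446.8 279.2] [0.705  0.3956]
{'t': 1.2, 'qpos': array([ 1.1927,  0.3773,  0.081 ,  1.2744, -0.    ,  1.4605]), 'dq': array([-0.0005, -0.0014, -0.0008,  0.001 ,  0.0007,  0.0006]), 'effort': array([ -0.0024, -46.3525,  27.0157,   0.0005,  -0.0002,   0.    ]), 'tcp_pos': array([0.1522, 0.5545, 0.2314]), 'ee_rot': array([3.1415, 0.    , 2.8738]), 'force': array([0.8581, 0.491 , 0.5458]), 'ft_torque': array([-0.0102, -0.0354,  0.0156]), 'gripper_force': 0.0, 'opening': 1.0034930488294809}
```

View pictures.

View pics/t0.png

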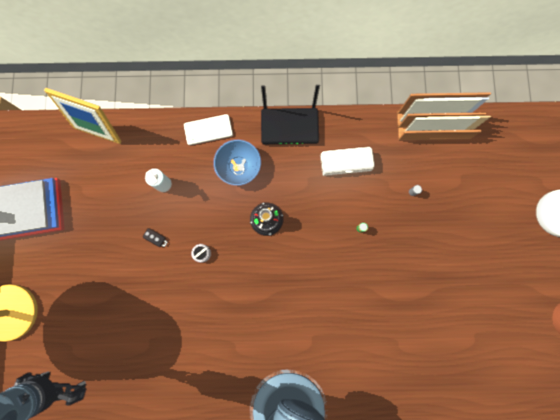

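View pics/s0.png

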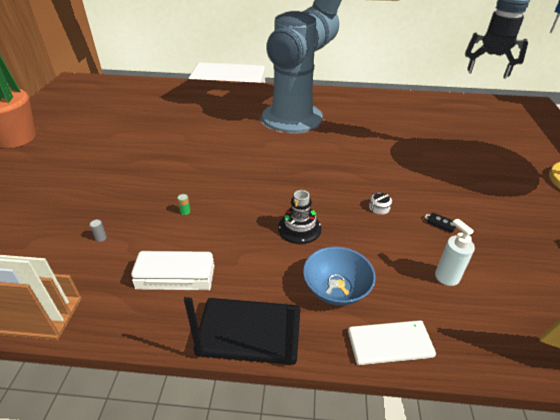

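```bash
python3 -m creep '[{"linear":[0.042,-0.042,0.01],"roll":0},{"linear":[0.042,-0.042,0.01],"roll":0},{"linear":[0.042,-0.042,0.01],"roll":0},{"linear":[0.042,-0.042,0],"roll":0},{"linear":[0.042,-0.042,0],"roll":0},{"linear":[0.042,-0.042,0],"roll":0}]' 0
cat > w.py <<'E'
from h import *
import sys
np.set_printoptions(precision=4,suppress=True)
Z=dict(torch_mouth=.11,torch_pin=.1035,test_mark=.046,cell_mid=.025,cap_mid=.016,cap_line=.016)
P=r.get_image("wrist"); save(P,sys.argv[1])
for k in sys.argv[2:]:
    for d in r.pinpoint(P,k)[:2]:
        print(k,round(d["p"],2),np.round(d["pixel"],1),atz(P,d["pixel"],Z[k],True)[:2])
T=np.linalg.inv(P["camera_from_world"]); print(T[:3,3],-T[:3,2]); s=r.state(); print(s["t"],s["tcp_pos"],s["ee_rot"],s["qpos"])
E
python3 w.py w1.png torch_mouth torch_pin test_mark cap_mid cap_line
```

```text
t: 1.95
tcp_pos: [0.4054, 0.3011, 0.2616]
ee_rot: [3.141, 0.001, 2.874]
force: [0.5, 0.2, -0.0]
opening: 1.003
gripper_force: 0.0
torch_mouth 0.64 [141.1 366.7] [0.5787 0.0596]
torch_pin 0.59 [142.5 374.1] [0.5979 0.0483]
torch_pin 0.16 [271.8 232.5] [0.4411 0.2805]
cap_mid 0.78 [269.9 236.1] [0.4758 0.2653]
cap_line 0.58 [257.1 248.2] [0.4876 0.2445]
[0.336  0.3202 0.4047] [ 0.2706 -0.0723 -0.96  ]
2.25 [0.4035 0.3031 0.2613] [ 3.1414 -0.0006  2.8747] [ 0.5182  0.2267 -0.0498  1.2946  0.0006  0.7851]
```

View pics/w1.png

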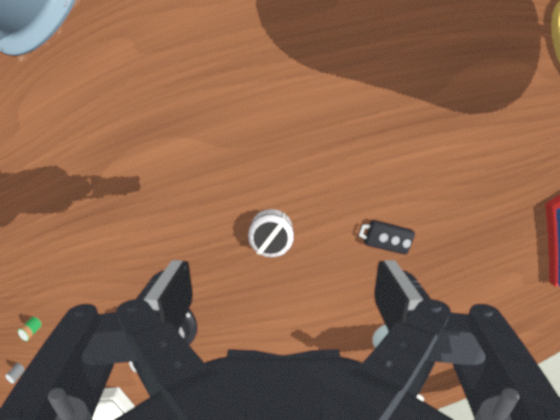

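```bash
python3 -m creep '[{"linear":[0.025,-0.057,0],"roll":0},{"linear":[0.025,-0.057,0],"roll":0},{"linear":[0.01,-0.06,0],"roll":0.1},{"linear":[0.01,-0.06,0],"roll":0.1},{"linear":[0.0,-0.06,0],"roll":0.1},{"linear":[0.0,-0.06,0],"roll":0},{"linear":[0,0,0],"roll":0}]'
python3 w.py w2.png torch_mouth torch_pin test_mark cell_mid
```

```text
t: 3.12
tcp_pos: [0.4739, -0.0477, 0.2614]
ee_rot: [-3.141, 0.0, -2.957]
force: [0.1, 0.1, 0.5]
opening: 1.001
gripper_force: 0.0
torch_mouth 0.75 [361.2 305. ] [0.579  0.0594]
torch_pin 0.73 [347.8 311.8] [0.5939 0.0493]
test_mark 0.67 [326.2 280.8] [0.5883 0.0297]
cell_mid 0.63 [131.1 203.3] [ 0.5407 -0.2361]
[ 0.4033 -0.0601  0.4044] [ 0.2753  0.0514 -0.96  ]
3.375 [ 0.4738 -0.0438  0.2614] [ 3.1411 -0.     -2.9497] [-0.2258  0.1683 -0.1227  1.28    0.0005 -0.4177]
```

```bash
python3 -m creep '[{"linear":[0.006,-0.048,-0.02],"roll":0},{"linear":[0.006,-0.048,-0.02],"roll":0},{"linear":[0.006,-0.048,-0.02],"roll":0},{"linear":[0.006,-0.048,-0.02],"roll":0},{"linear":[0,0,-0.02],"roll":0},{"linear":[0,0,0],"roll":0},{"linear":[0,0,0],"roll":0}]' 0.3
python3 w.py w3.png cell_mid torch_mouth; cat >> h.py <<'E'
def fitcyl(P,mask,R,z0,z1,x0,fish=True):
    """xy of an upright cylinder from its silhouette, by IoU"""
    from scipy.optimize import minimize
    a=np.linspace(0,2*np.pi,40); 
    def render(xy):
        pts=np.array([proj(P,[xy[0]+R*np.cos(t),xy[1]+R*np.sin(t),z],fish) for z in(z0,(z0+z1)/2,z1) for t in a])
        m=np.zeros(mask.shape,np.uint8); cv2.fillConvexPoly(m,np.int32(cv2.convexHull(np.float32(pts))*16),1,cv2.LINE_AA,4); return m>0
    f=lambda x:1-(render(x)&mask).sum()/(render(x)|mask).sum()
    res=minimize(f,x0,method="Nelder-Mead",options=dict(initial_simplex=np.array([x0,np.add(x0,[.006,0]),np.add(x0,[0,.006])]),xatol=1e-4)); return res.x,1-res.fun
E
python3 - <<'E'
from h import *
P=r.get_image("wrist"); m=r.masks_of(P,"cell_mid")
for d in m[:2]: print(d["p"],d["bbox"],fitcyl(P,d["pixels"],.013,0,.05,[.541,-.236]))
E
```

```text
t: 4.25
tcp_pos: [0.4985, -0.2365, 0.1621]
ee_rot: [-3.141, 0.0, -2.951]
force: [0.8, 0.2, 0.0]
opening: 0.7
gripper_force: 0.0
cell_mid 0.86 [270.2 242. ] [ 0.5417 -0.2394]
torch_mouth 0.71 [548.4 343.1] [0.5766 0.0687]
[ 0.4279 -0.2494  0.3051] [ 0.2751  0.0535 -0.9599]
4.4 [ 0.4987 -0.2372  0.1626] [-3.1403  0.0015 -2.9514] [-0.5589  0.3581 -0.1272  1.0835  0.0001 -0.749 ]
0.92 [255.8, 222.0, 27.7, 42.5] (array([ 0.542369  , -0.23999387]), np.float64(0.9236706689536878))
```

View pics/w3.png

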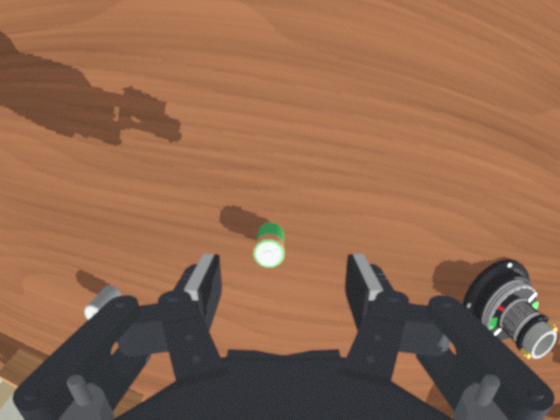

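```bash
python3 -m creep '[{"linear":[0.043,-0.0025,-0.02],"roll":0},{"linear":[0,0,-0.04],"roll":0},{"linear":[0,0,-0.043],"roll":0},{"linear":[0,0,-0.04],"roll":0},{"linear":[0,0,0],"roll":0}]'
python3 -m creep '[{"linear":[0,0,0],"roll":0},{"linear":[0,0,0],"roll":0},{"linear":[0,0,0],"roll":0},{"linear":[0,0,0],"roll":0}]' 1 30
```

```text
t: 5.12
tcp_pos: [0.538, -0.2385, 0.0156]
ee_rot: [3.137, -0.005, -2.953]
force: [-0.7, -0.6, 0.4]
opening: 0.7
gripper_force: 0.0
t: 5.62
tcp_pos: [0.5427, -0.2413, 0.0208]
ee_rot: [-3.139, 0.004, -2.953]
force: [-0.2, 0.1, 6.8]
opening: 0.296
gripper_force: 29.7
```

```bash
python3 -m creep '[{"linear":[0,0,0.03],"roll":0},{"linear":[0,0,0.05],"roll":0},{"linear":[0,0.04,0.05],"roll":0},{"linear":[0,0.05,0.03],"roll":0},{"linear":[-0.01,0.05,0],"roll":0},{"linear":[-0.01,0.03,0],"roll":0},{"linear":[0,0,0],"roll":0},{"linear":[0,0,0],"roll":0}]'
python3 w.py w4.png torch_mouth torch_pin test_mark cell_mid
cat > pins.py <<'E'
from h import *
import sys
P=r.get_image("scene"); z=dict(torch_mouth=.11,torch_pin=.1035,test_mark=.046)
for k in z:
    for d in r.pinpoint(P,k)[:1]: print(k,round(d["p"],2),d["pixel"],atz(P,d["pixel"],z[k])[:2])
x,y,w,h=255,150,95,100
save(P,"s1.png",(x,y,x+w,y+h),6)
E
python3 pins.py
```

```text
t: 6.62
tcp_pos: [0.5213, -0.0717, 0.1777]
ee_rot: [-3.141, 0.001, -2.953]
force: [0.6, -0.2, -0.7]
opening: 0.297
gripper_force: 29.8
torch_mouth 0.63 [427.6 314.8] [0.5795 0.0641]
torch_pin 0.43 [387.5 261.7] [0.5393 0.0139]
torch_pin 0.3 [401.9 376.1] [0.658  0.0731]
test_mark 0.74 [366.5 286.4] [0.5924 0.0267]
test_mark 0.3 [282.8 274.7] [ 0.5934 -0.0575]
cell_mid 0.73 [283.9 271.6] [ 0.6006 -0.055 ]
cell_mid 0.71 [372.3 281.9] [0.597  0.0399]
[ 0.4507 -0.0844  0.3207] [ 0.2761  0.0522 -0.9597]
6.875 [ 0.5211 -0.0721  0.1771] [-3.1416  0.     -2.9544] [-0.2581  0.3007 -0.1707  1.0994  0.     -0.4453]
torch_mouth 0.69 [299.8, 194.0] [0.57587703 0.05744959]
torch_pin 0.7 [297.7, 202.1] [0.59800758 0.05414363]
test_mark 0.8 [285.2, 213.5] [0.57520124 0.02458676]
```

View pics/w4.png

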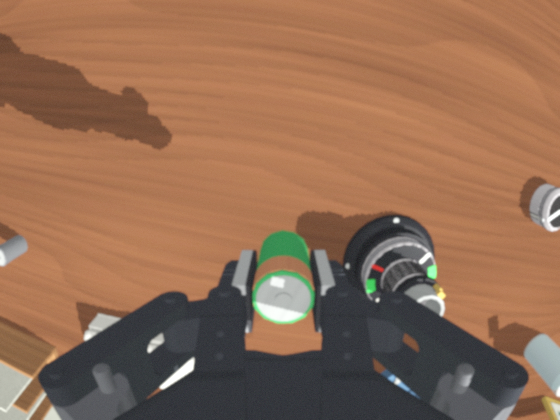

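```bash
python3 - <<'E'
import cv2
im=cv2.imread("pics/w4.png")[205:330,335:455]; cv2.imwrite("pics/w4c.png",cv2.resize(im,None,fx=4.8,fy=4.8,interpolation=cv2.INTER_CUBIC))
E
```

```text
(no output)
```

View pics/w4c.png

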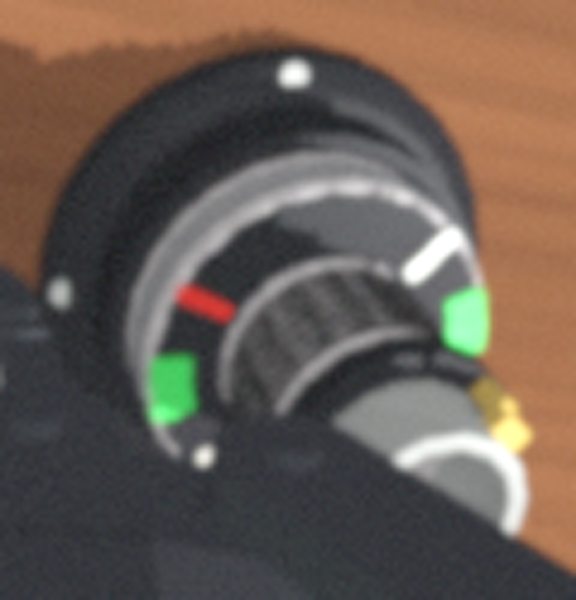

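View pics/s1.png

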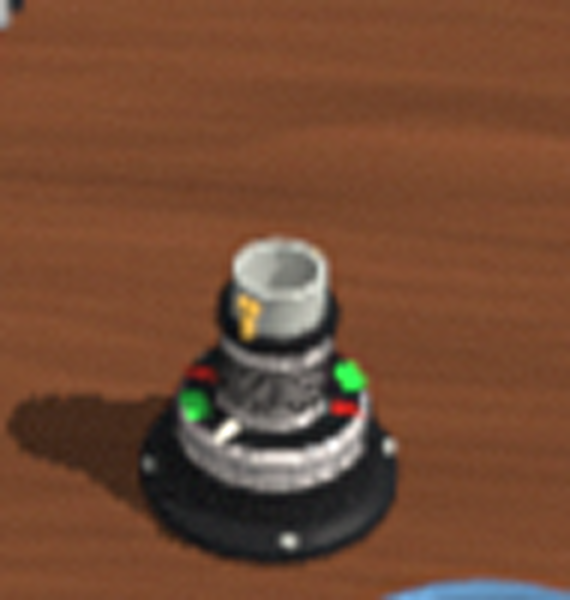

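```bash
cat > fit.py <<'E'
from h import *
W=r.get_image("wrist"); S=r.get_image("scene")
def pts(x,y,p):
    q=lambda a,R=.033,z=.046:[x+R*np.cos(p+np.radians(a)),y+R*np.sin(p+np.radians(a)),z]
    return q
ow=[((425.6,258.3),0),((432.3,272.1),-36),((378.1,267.9),108),((371,285.8),144)]
os=[((293,222),0),((287.5,217.5),-36),((288.7,212.2),-72),((313.3,212.8),144),((312.2,218.2),108)]
def best(f):
    return min((least_squares(f,[.577,.057,p],x_scale=[.01,.01,.1]) for p in np.arange(0,6.28,.5)),key=lambda s:s.cost)
def fw(v,swap):
    q=pts(*v); return np.concatenate([proj(W,q(a+swap),True)-o for o,a in ow])
def fs(v):
    q=pts(*v); return np.concatenate([proj(S,q(a))-o for o,a in os]+[proj(S,[v[0],v[1],.11])-(301.7,194.7)])
b=best(lambda v:fw(v,0)); print("wrist",b.x,b.cost,fw(b.x,0).round(1))
c=best(fs); print("scene",c.x,c.cost,fs(c.x).round(1))
print("mouth in scene at",atz(S,(301.7,194.7),.11))
for n,P,f in(("w",W,True),("s",S,False)):
    for d in r.masks_of(P,"cell_mid")[:1]:
        t=r.state()["tcp_pos"]; print(n,"cell",d["p"],[fitcyl(P,d["pixels"],.013,z-.025,z+.025,t[:2],f) for z in(t[2]+.0045,)])
print(t)
E
python3 fit.py
```

```text
wrist [0.57874242 0.06247049 2.55698486] 2.8739970791947176 [ 1.3 -0.9 -0.2  0.9 -1.5 -0.1  0.5  0.2]
scene [0.57717089 0.06212181 5.70822578] 1.7721858772900498 [-0.6  0.3  0.  -0.  -1.  -0.3  0.1 -0.   1.4  0.2  0.1 -0.2]
mouth in scene at [0.57800756 0.0619856  0.11      ]
w cell 0.89 [(array([ 0.5209106 , -0.07093654]), np.float64(0.9284261895079301))]
s cell 0.6 [(array([ 0.52575097, -0.06967499]), np.float64(0.7985347985347986))]
[ 0.52088476 -0.07126288  0.17711096]
```

```bash
python3 -m creep '[{"linear":[0.02,0.045,0],"roll":0},{"linear":[0.02,0.045,0],"roll":0},{"linear":[0.017,0.043,-0.02],"roll":0},{"linear":[0,0,-0.01],"roll":0},{"linear":[0,0,0],"roll":0},{"linear":[0,0,0],"roll":0}]'
python3 - <<'E'
from h import *
S=r.get_image("scene"); T=r.get_image("wrist")
a=cv2.resize(S["image"][130:230,255:350],(570,600),interpolation=cv2.INTER_CUBIC)
cv2.imwrite("pics/s2.png",a[:,:,::-1]); cv2.imwrite("pics/w5.png",T["image"][:,:,::-1])
t=r.state(); print(t["tcp_pos"],t["t"])
for d in r.masks_of(S,"cell_mid")[:1]: print(d["p"],d["bbox"])
for d in r.masks_of(T,"cell_mid")[:1]: print(d["p"],d["bbox"],fitcyl(T,d["pixels"],.013,t["tcp_pos"][2]-.0208,t["tcp_pos"][2]+.029,t["tcp_pos"][:2]))
E
```

```text
t: 8.02
tcp_pos: [0.5777, 0.0607, 0.1476]
ee_rot: [-3.141, 0.0, -2.955]
force: [-0.2, 0.1, -0.0]
opening: 0.294
gripper_force: 29.9
[0.57808723 0.06068298 0.14794294] 8.125
0.66 [299.1, 171.2, 12.0, 22.5]
0.74 [253.1, 232.0, 58.1, 92.6] (array([0.57783022, 0.06141561]), np.float64(0.9235499077679853))
```

View pics/s2.png

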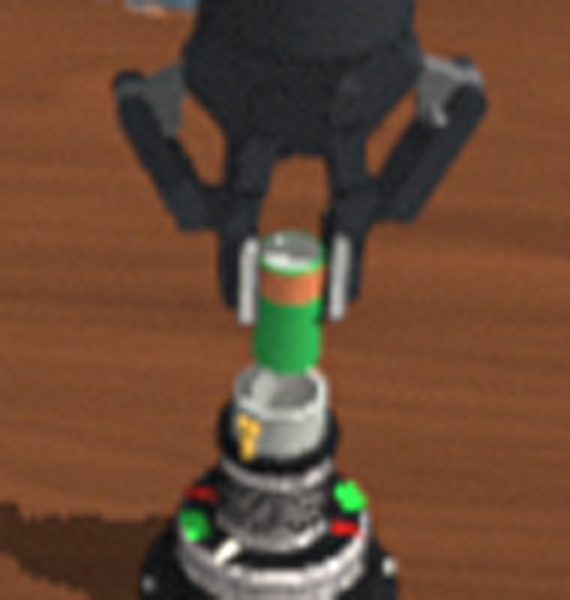

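```bash
python3 - <<'E'
from h import *
S=r.get_image("scene")
for z in(.125,.127): print(atz(S,(302.8,189.2),z))
for X in([.578,.062],[.578,.0605],[.575,.062]):
  for R,z in((.018,.11),(.013,.127)):
    p=np.array([proj(S,[X[0]+R*np.cos(a),X[1]+R*np.sin(a),z]) for a in np.arange(0,6.3,.1)]); q=(p-[255,130])*6; print(X,z,q.min(0).round(),q.max(0).round())
E
```

```text
[0.5763295  0.06373475 0.125     ]
[0.5789109 0.0637688 0.127    ]
[0.578, 0.062] 0.11 [234. 360.] [327. 418.]
[0.578, 0.062] 0.127 [248. 333.] [316. 375.]
[0.578, 0.0605] 0.11 [230. 359.] [323. 417.]
[0.578, 0.0605] 0.127 [244. 333.] [312. 374.]
[0.575, 0.062] 0.11 [234. 355.] [327. 413.]
[0.575, 0.062] 0.127 [249. 328.] [317. 370.]
```

View pics/w5.png

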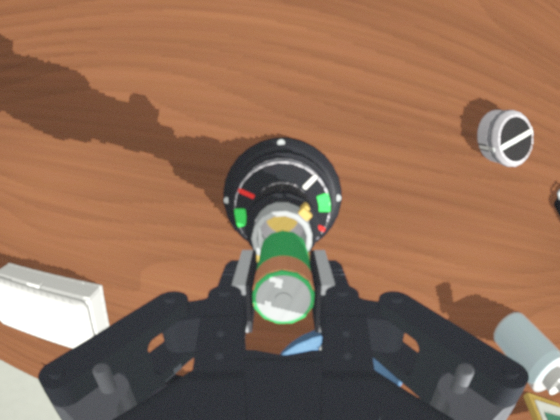

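```bash
python3 -m creep '[{"linear":[0,-0.0012,-0.008],"roll":0},{"linear":[0,0,-0.006],"roll":0},{"linear":[0,0,-0.005],"roll":0},{"linear":[0,0,-0.004],"roll":0},{"linear":[0,0,0],"roll":0}]'
python3 -m creep '[{"linear":[0,0,-0.004],"roll":0},{"linear":[0,0,0],"roll":0},{"linear":[0,0,0],"roll":0}]'
```

```text
t: 8.9
tcp_pos: [0.5775, 0.0606, 0.1236]
ee_rot: [3.141, -0.001, -2.953]
force: [0.4, -0.9, -0.4]
opening: 0.293
gripper_force: 29.9
t: 9.28
tcp_pos: [0.578, 0.0606, 0.1202]
ee_rot: [3.142, 0.0, -2.953]
force: [-0.4, -0.3, -1.6]
opening: 0.298
gripper_force: 29.9
```

```bash
python3 -m creep '[{"linear":[0,0,-0.003],"roll":0},{"linear":[0,0,0],"roll":0}]'
python3 -m creep '[{"linear":[0,0,0],"roll":0},{"linear":[0,0,0],"roll":0},{"linear":[0,0,0],"roll":0},{"linear":[0,0,0.03],"roll":0},{"linear":[-0.03,0.03,0.05],"roll":0},{"linear":[-0.03,0.05,0.03],"roll":0},{"linear":[0,0,0],"roll":0}]' 0.2
python3 - <<'E'
from h import *
P=r.get_image("wrist"); t=r.state(); print(t["tcp_pos"],t["ee_rot"],t["t"])
for k,z in (("torch_mouth",.11),("cell_mid",.09),("cap_mid",.016),("cap_line",.016)):
    for d in r.pinpoint(P,k)[:2]: print(k,d["p"],np.round(d["pixel"],1),atz(P,d["pixel"],z,True)[:2])
for d in r.masks_of(P,"cap_mid")[:1]: print(d["p"],d["bbox"],fitcyl(P,d["pixels"],.027,0,.032,[.466,.263]))
cv2.imwrite("pics/w6.png",P["image"][:,:,::-1])
E
```

```text
t: 9.52
tcp_pos: [0.5777, 0.0605, 0.1169]
ee_rot: [3.141, -0.0, -2.953]
force: [-0.4, 0.2, -0.2]
opening: 0.299
gripper_force: 29.9
t: 10.4
tcp_pos: [0.5208, 0.1395, 0.2266]
ee_rot: [3.141, 0.005, -2.949]
force: [0.5, -0.4, -0.7]
opening: 0.8
gripper_force: 0.0
[0.52098285 0.13803143 0.22490159] [-3.14119199  0.00321868 -2.95023424] 10.45
torch_mouth 0.9 [181.5 247.1] [0.57743492 0.05878597]
torch_mouth 0.6 [173.4 258.1] [0.59022079 0.05184639]
cell_mid 0.94 [193.  241.4] [0.57884048 0.06451264]
cap_mid 0.59 [399.2 162.3] [0.47236764 0.26625502]
cap_line 0.94 [378.5 172.8] [0.48964113 0.24473004]
cap_line 0.52 [398.2 160.9] [0.47108072 0.26462388]
0.79 [373.2, 140.7, 50.8, 48.0] (array([0.47160153, 0.26605186]), np.float64(0.9454630935590033))
```

View pics/w6.png

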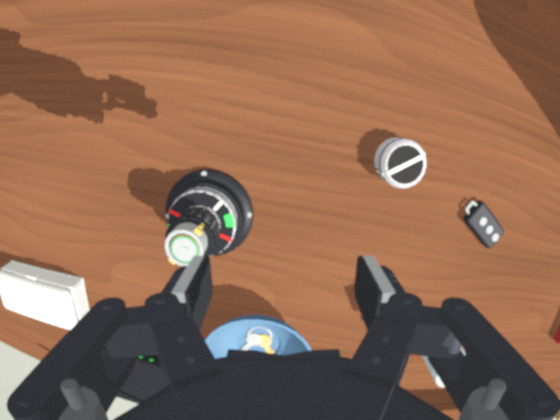

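```bash
python3 -m creep '[{"linear":[-0.024,0.031,0],"roll":0},{"linear":[-0.024,0.031,-0.02],"roll":0},{"linear":[-0.024,0.031,-0.03],"roll":0},{"linear":[-0.024,0.031,-0.025],"roll":0},{"linear":[0,0,0],"roll":0},{"linear":[0,0,0],"roll":0}]' 0
cat > cap.py <<'E'
from h import *
def capline(P,x0,zt,tcp=None):
    d=r.masks_of(P,"cap_mid")[0]; c,i=fitcyl(P,d["pixels"],.027,zt-.032,zt,x0)
    # rectified view of the cap's top, 0.1 mm per px
    g=np.arange(-220,221)*1e-4; X,Y=np.meshgrid(g,g)
    uv=np.array([proj(P,[c[0]+a,c[1]+b,zt],True) for a,b in zip(X.ravel(),Y.ravel())]).reshape(*X.shape,2).astype(np.float32)
    im=cv2.remap(cv2.cvtColor(P["image"],cv2.COLOR_RGB2GRAY),uv,None,cv2.INTER_CUBIC)
    disc=np.hypot(X,Y)<.017; t,_=cv2.threshold(im[disc].reshape(-1,1),0,255,cv2.THRESH_OTSU)
    m=disc&(im>t); p=np.c_[X[m],Y[m]]; w,v=np.linalg.eigh(np.cov(p.T)); a=np.arctan2(v[1,1],v[0,1])
    return d["p"],c,i,"line angle",(a+np.pi/2)%np.pi-np.pi/2,"elong",np.sqrt(w[1]/w[0]),"line mid",p.mean(0),m.sum()/disc.sum()
if __name__=="__main__":
    P=r.get_image("wrist"); s=r.state(); print(capline(P,[.4716,.266],.032)); print(s["t"],s["tcp_pos"],s["ee_rot"],s["qpos"])
    for k in("cap_mid","cap_line"):
        for d in r.pinpoint(P,k)[:2]: print(k,d["p"],atz(P,d["pixel"],.016,True)[:2])
E
python3 cap.py
```

```text
t: 11.45
tcp_pos: [0.4253, 0.2602, 0.1482]
ee_rot: [-3.141, -0.0, -2.954]
force: [-0.1, 1.4, 1.2]
opening: 1.005
gripper_force: 0.0
(0.71, array([0.4716, 0.266 ]), np.float64(0.0), 'line angle', np.float64(-0.9052530200883662), 'elong', np.float64(5.424540078143488), 'line mid', array([0.00105099, 0.00090273]), np.float64(0.2305700338295739))
11.5 [0.42591528 0.2602176  0.14869869] [-3.14146988e+00  9.07578059e-04 -2.95448565e+00] [ 4.21480630e-01  2.66615856e-01 -2.94354780e-01  1.00897144e+00
 -3.30185283e-04  2.34373542e-01]
cap_mid 0.81 [0.47331557 0.26661245]
cap_line 0.72 [0.48998647 0.24871629]
```

```bash
python3 -m creep '[{"linear":[0.0465,0.006,-0.02],"roll":0},{"linear":[0,0,-0.045],"roll":0},{"linear":[0,0,-0.045],"roll":0},{"linear":[0,0,-0.034],"roll":0},{"linear":[0,0,0],"roll":0},{"linear":[0,0,0],"roll":0}]'
python3 -m creep '[{"linear":[0,0,0],"roll":0},{"linear":[0,0,0],"roll":0},{"linear":[0,0,0],"roll":0},{"linear":[0,0,0],"roll":0}]' 1 60
```

```text
t: 12.4
tcp_pos: [0.4726, 0.267, 0.0058]
ee_rot: [3.141, 0.002, -2.954]
force: [1.2, 0.3, 0.1]
opening: 1.0
gripper_force: 0.0
t: 12.9
tcp_pos: [0.4727, 0.2674, 0.0064]
ee_rot: [3.141, 0.003, -2.953]
force: [-1.3, -1.5, 7.4]
opening: 0.619
gripper_force: 62.3
```

```bash
python3 -m creep '[{"linear":[0,0,0.03],"roll":0},{"linear":[0,0,0.05],"roll":0},{"linear":[0.01,-0.03,0.04],"roll":0.07},{"linear":[0.02,-0.04,0.03],"roll":0.07},{"linear":[0.03,-0.05,0],"roll":0.067},{"linear":[0.02,-0.04,0],"roll":0},{"linear":[0,0,0],"roll":0},{"linear":[0,0,0],"roll":0}]'
cat > cap2.py <<'E'
from cap import *
P=r.get_image("wrist"); s=r.state(); t=s["tcp_pos"]; print(s["t"],t,s["ee_rot"],s["force"])
cv2.imwrite("pics/c%d.png"%(s["t"]*100),P["image"][:,:,::-1])
try: print(capline(P,t[:2],t[2]+.0256))
except Exception as e: print(e)
for k,z in(("cap_mid",t[2]+.0096),("cap_line",t[2]+.0096),("torch_mouth",.11),("test_mark",.046)):
    for d in r.pinpoint(P,k)[:2]: print(k,d["p"],np.round(d["pixel"],1),atz(P,d["pixel"],z,True)[:2])
for d in r.masks_of(P,"cap_mid")[:3]: print(d["p"],d["bbox"],fitcyl(P,d["pixels"],.027,t[2]-.0064,t[2]+.0256,t[:2]))
E
python3 cap2.py
```

```text
t: 13.9
tcp_pos: [0.5508, 0.107, 0.1546]
ee_rot: [3.141, 0.0, -2.628]
force: [0.6, 0.3, -1.4]
opening: 0.618
gripper_force: 63.3
13.95 [0.55063214 0.10751615 0.15453434] [ 3.14095112e+00 -8.59715576e-05 -2.62714227e+00] [-0.04314258  0.68978991 -0.95136095]
(0.68, array([0.54842018, 0.10674152]), np.float64(0.9275480662163166), 'line angle', np.float64(-0.5814058333157854), 'elong', np.float64(6.7361218877770845), 'line mid', array([0.00149364, 0.00143232]), np.float64(0.18180916594122248))
cap_mid 0.69 [282.8 276.6] [0.55045714 0.107753  ]
cap_mid 0.19 [226.3 355.6] [0.60916133 0.10571198]
cap_line 0.94 [234.1 297.5] [0.57226885 0.09313222]
cap_line 0.68 [281.5 278.8] [0.55176931 0.10780043]
test_mark 0.79 [175.9 200.2] [0.58898898 0.02764379]
0.68 [222.7, 210.3, 121.8, 129.8] (array([0.54842018, 0.10674152]), np.float64(0.9275480662163166))
```

```bash
python3 -m creep '[{"linear":[0.014,-0.023,0],"roll":0},{"linear":[0.0135,-0.023,0],"roll":0},{"linear":[0,0,-0.02],"roll":0},{"linear":[0,0,0],"roll":0},{"linear":[0,0,0],"roll":0}]'
python3 - <<'E'
from h import *
P=r.get_image("scene"); s=r.state(); t=s["tcp_pos"]; print(s["t"],t,s["ee_rot"])
for d in r.masks_of(P,"cap_mid")[:2]: print(d["p"],d["bbox"],fitcyl(P,d["pixels"],.027,t[2]-.0064,t[2]+.0256,t[:2],False))
a=np.arange(0,6.3,.05)
for X in(t[:2],[.578,.062]):
    q=np.array([proj(P,[X[0]+.027*np.cos(b),X[1]+.027*np.sin(b),t[2]+z]) for b in a for z in(-.0064,.0256)]); print(q.min(0),q.max(0))
E
python3 cap2.py
```

```text
t: 14.88
tcp_pos: [0.5785, 0.0612, 0.1347]
ee_rot: [3.141, -0.0, -2.627]
force: [1.0, 0.4, -0.6]
opening: 0.617
gripper_force: 63.3
14.925 [0.57882608 0.06124694 0.13505606] [-3.14135636e+00  5.81708447e-04 -2.62715951e+00]
0.75 [293.0, 171.4, 24.0, 27.2] (array([0.58104312, 0.0634259 ]), np.float64(0.8237410071942446))
[289.946839   170.22201523] [314.47528081 195.93252425]
[290.30141125 170.03490903] [314.82275104 195.72507932]
15.025 [0.57907381 0.06119768 0.13521739] [-3.14108185e+00  1.15119603e-03 -2.62728825e+00] [0.69165917 0.08748744 0.00165326]
(0.64, array([0.57658749, 0.06129264]), np.float64(0.9242705471824189), 'line angle', np.float64(-0.5781953613305717), 'elong', np.float64(6.713432501714882), 'line mid', array([0.00131068, 0.00113274]), np.float64(0.18292212586364587))
cap_mid 0.63 [283.6 276.9] [0.57852672 0.06235   ]
cap_line 0.94 [234.6 298.3] [0.60069549 0.04777375]
torch_mouth 0.23 [231.9 299.2] [0.6242032  0.05207738]
test_mark 0.71 [235.2 205.7] [0.59069266 0.02782461]
0.64 [220.0, 209.8, 122.5, 129.5] (array([0.57658749, 0.06129264]), np.float64(0.9242705471824189))
```

```bash
python3 -m creep '[{"linear":[-0.001,-0.001,-0.008],"roll":0},{"linear":[0,0,-0.007],"roll":0},{"linear":[0,0,-0.004],"roll":0},{"linear":[0,0,-0.003],"roll":0},{"linear":[0,0,0],"roll":0},{"linear":[0,0,0],"roll":0}]'
```

```text
t: 16.08
tcp_pos: [0.5777, 0.0598, 0.1124]
ee_rot: [3.141, -0.0, -2.628]
force: [-0.9, 0.2, -0.4]
opening: 0.614
gripper_force: 63.5
```

```bash
python3 -m creep '[{"linear":[0,0,-0.002],"roll":0},{"linear":[0,0,-0.002],"roll":0},{"linear":[0,0,-0.002],"roll":0},{"linear":[0,0,0],"roll":0},{"linear":[0,0,0],"roll":0}]'; python3 -c "
from h import *; s=r.state(); print(s['tcp_pos'],s['force'],s['ft_torque'])"
```

```text
t: 16.7
tcp_pos: [0.5779, 0.0598, 0.1066]
ee_rot: [-3.141, 0.0, -2.628]
force: [0.6, -0.0, 0.5]
opening: 0.615
gripper_force: 63.5
[0.57786645 0.05978924 0.10655097] [ 0.59578063 -0.04222792  0.45722908] [-0.05844775  0.00955082 -0.01680543]
```

```bash
python3 -m creep '[{"linear":[0,0,-0.002],"roll":0},{"linear":[0,0,-0.002],"roll":0},{"linear":[0,0,-0.0015],"roll":0},{"linear":[0,0,0],"roll":0},{"linear":[0,0,0],"roll":0}]'; python3 -c "
from h import *; s=r.state(); print(s['tcp_pos'],s['force'],s['ft_torque'])"
```

```text
t: 17.32
tcp_pos: [0.5781, 0.0598, 0.1013]
ee_rot: [-3.141, 0.001, -2.628]
force: [-0.3, -0.2, 4.7]
opening: 0.614
gripper_force: 63.8
[0.57809342 0.05982472 0.10130935] [-0.26209341 -0.23157177  4.7364443 ] [-0.02972715  0.01379383 -0.02434423]
```

```bash
python3 -m creep '[{"linear":[0,0,-0.001],"roll":0},{"linear":[0,0,-0.001],"roll":0},{"linear":[0,0,0],"roll":0},{"linear":[0,0,0],"roll":0}]'; python3 -c "
from h import *; s=r.state(); print(s['tcp_pos'],s['force'],s['ft_torque'])"
```

```text
t: 17.82
tcp_pos: [0.5781, 0.0598, 0.0995]
ee_rot: [-3.141, 0.001, -2.628]
force: [-0.6, 0.2, 7.1]
opening: 0.617
gripper_force: 64.3
[0.5781276  0.05984108 0.09949621] [-0.6321673   0.20990543  7.11470405] [-0.01498132  0.12362624  0.02172368]
```

```bash
python3 -m creep '[{"linear":[0,0,-0.0007],"roll":0},{"linear":[0,0,0],"roll":0},{"linear":[0,0,0],"roll":0}]'; python3 -c "
from h import *; s=r.state(); print(s['tcp_pos'],s['force'],s['ft_torque'])"
```

```text
t: 18.2
tcp_pos: [0.5782, 0.0598, 0.0995]
ee_rot: [-3.141, 0.001, -2.628]
force: [-2.1, -0.7, 10.0]
opening: 0.61
gripper_force: 64.6
[0.57818658 0.05984934 0.09945802] [-2.078406   -0.71593295  9.98188875] [-0.02809538  0.47586177  0.00798783]
```

```bash
python3 -m creep '[{"linear":[0,0,0.0004],"roll":-0.05},{"linear":[0,0,0],"roll":-0.05},{"linear":[0,0,0],"roll":-0.05},{"linear":[0,0,0],"roll":-0.05},{"linear":[0,0,0],"roll":0},{"linear":[0,0,0],"roll":0}]' - 80; python3 -c "
from h import *; s=r.state(); print(s['tcp_pos'],s['force'],s['ft_torque'])"; python3 cap2.py
```

```text
t: 18.95
tcp_pos: [0.5785, 0.0601, 0.0996]
ee_rot: [3.141, 0.002, -2.941]
force: [-0.7, 0.8, 7.8]
opening: 0.611
gripper_force: 81.9
[0.57847077 0.06013914 0.09959644] [-0.74440287  0.75600514  7.75719101] [0.09538545 0.16085114 0.10260888]
19.0 [0.57847132 0.06012751 0.09959514] [ 3.14130343e+00  2.02871971e-03 -2.94147342e+00] [-0.46313254 -0.36112577  7.82142581]
(0.94, array([0.57630728, 0.06074812]), np.float64(0.9172865218684915), 'line angle', np.float64(-0.8885407851947029), 'elong', np.float64(7.021561110597894), 'line mid', array([0.00132697, 0.0003736 ]), np.float64(0.17848130557912484))
cap_mid 0.96 [282.1 274.9] [0.57723196 0.06019563]
cap_line 0.74 [233.6 298.3] [0.59480843 0.03989031]
cap_line 0.19 [281.2 210.1] [0.54675577 0.053648  ]
test_mark 0.8 [231.6 237.8] [0.59018055 0.02899858]
0.94 [225.0, 209.2, 119.0, 130.0] (array([0.57630728, 0.06074812]), np.float64(0.9172865218684915))
```

```bash
python3 -m creep '[{"linear":[0,0,0],"roll":-0.05},{"linear":[0,0,0],"roll":-0.05},{"linear":[0,0,0],"roll":-0.05},{"linear":[0,0,0],"roll":-0.05},{"linear":[0,0,0],"roll":0},{"linear":[0,0,0],"roll":0}]'; python3 -c "
from h import *; s=r.state(); print(s['tcp_pos'],s['force'],s['ft_torque'])"; python3 cap2.py
```

```text
t: 20.05
tcp_pos: [0.5786, 0.0602, 0.0996]
ee_rot: [3.141, 0.002, 3.028]
force: [-0.9, 0.9, 8.4]
opening: 0.613
gripper_force: 81.8
[0.57858808 0.06016659 0.09960525] [-0.93895907  0.9353171   8.37988738] [0.09283187 0.14939724 0.20753059]
20.1 [0.57857169 0.06014939 0.09958129] [3.14066431e+00 2.03591964e-03 3.02769643e+00] [-0.76693893 -0.15603674  9.18246425]
(0.89, array([0.57642336, 0.06102512]), np.float64(0.9206066012488849), 'line angle', np.float64(-1.2058988680518152), 'elong', np.float64(7.318951867815548), 'line mid', array([0.0012647 , 0.00044604]), np.float64(0.17195781771699964))
cap_mid 0.6 [283.2 275. ] [0.5773251  0.06086629]
cap_mid 0.43 [234.1 251.1] [0.56291866 0.04026131]
cap_line 0.71 [234.6 298.3] [0.58768372 0.03612232]
torch_mouth 0.72 [387.6 361.9] [0.64183087 0.11294318]
test_mark 0.75 [235.8 250.4] [0.58904568 0.02807558]
0.89 [222.1, 208.8, 122.1, 128.4] (array([0.57642336, 0.06102512]), np.float64(0.9206066012488849))
```

```bash
python3 -c "
from workcell import r; print(r.job_done())"
```

```text
the job is handed in; nothing more can be done
None
```

I handed the job in at about 20 s of the 51 s: the fresh cell is in the bore, button up, and the cap is pressed home and turned about 36° into the middle of the green band. It is still gripped there at about 80 N, the force and torque readings fit a pressed cell and contact ring, and no verdict came back.

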